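Fit the clean filter in the bench instrument

TASK

Fit the clean white filter in the empty bay on top of the cream instrument: hook one of its short ends under the steel lip, swing the other end down until the filter lies flat and fully home, then slide the red-knobbed latch fully over its free end and let go. Leave the used brown filter where it lies and do not knock over or push aside the glass beaker.

Things in the scene. Friction and masses are not known exactly. Their poses are not given: they have to be found in the camera images.
- clean_mid (a point): Clean filter to fit: loose blue plate with white pleats on top, 130 x 90 x 12 mm (its x, y, z), about 0.18 kg, lying flat, pleats up. An upright blue grip bar stands mid-top: 50 mm along x, 12 mm thick in y, from 12 to 42 mm above the underside. The point is the filter's middle, 21 mm above its underside. Both short ends (+x, -x) are alike: it fits either way round.
- clean_end_a (a point): Middle of the clean filter's short end on its +x side: 65 mm from its middle, 6 mm above its underside. Axes as the filter's.
- clean_end_b (a point): Middle of the clean filter's short end on its -x side: 65 mm from its middle, 6 mm above its underside. Axes as the filter's.
- clean: The clean filter's body, for its motion: origin at the centre of its underside, axes as for its middle.
- used_mid (a point): The used filter, to be left alone: same shape and size as the clean one but with brown pleats; the point lies 21 mm above its underside.
- bay (a point): Centre of the floor of the filter bay in the top of the fixed cream instrument, 70 mm above the table; x runs from lip to latch, y across, z up. The bay is a recess 135 mm (x) by 96 mm (y), 12 mm deep: a seated filter's plate is flush with the casing. The casing reaches from x = -97 to +150 mm and y = -86 to +86 mm of this point.
- lip (a point): Middle of the lower edge of the steel lip at the bay's -x end, 18 mm above the bay floor; axes as the bay's. Lip 100 mm wide (y), 4 mm thick, reaching 14 mm over the bay, with a lead-in on its edge turned up 9 mm and out 7 mm. From lip edge to the opposite bay wall is only 121.5 mm, so the filter goes in only tilted, some 10 to 17 degrees, lip end low.
- latch_knob (a point): Centre of the red latch knob beyond the bay's +x end: 14 mm (x) by 30 mm (y) by 26 mm high, 33 mm above the bay floor; axes as the bay's. Sliding it towards the lip (-x) closes it. Its steel tongue, 40 mm wide, lies 15 to 20 mm above the bay floor, its tip 41 mm from the knob towards the lip; it passes 3 mm above a seated filter, and a filter not down blocks it.
- latch (a joint): Travel of the latch towards the lip in m: 0 fully open (knob 115 mm from the bay centre), 0.024 fully closed (end stop); starts nearly open, slides against about 2 N and stays where it is left.
- beaker_mid (a point): A glass beaker, 64 mm across, 70 mm high, standing loose on the table; the point lies half-way up.
Not all that is in view belongs to the job. Leave any black or turquoise look-alike of the part that bears beaker_mid alone.

How it is judged:
By the outcome, as a careful person would: the job done as asked, in the order asked, and still so for the second after the job is handed in, with the robot touching nothing.
It also fails if it takes over 51 s, if anything falls off the work surface, if the arm or the gripper's body presses on something with over 40 N, if the wrist force passes 120 N, or if a joint passes its speed limit or range.

ROBOT

A 7-joint arm with a two-finger parallel gripper is mounted at the origin on the work surface. World frame = base frame: x ahead of the robot, y to its left, z up, the work surface at z = 0. Lengths are in m, angles in rad, forces in N, time in s.
With the tool pointing down it reaches from about 0.4 to 0.85 m from the base axis. Payload 4.4 kg.
Tool frame: the origin (TCP) lies between the finger pads; the fingertips stand 22 mm ahead of it and the grasp point (between the pads) lies 3 mm ahead of it; z points along the fingers, x is the direction in which the jaws open and shut, and the axes are right-handed (so a half turn about z gives the same grasp; the last joint's range is limited). The gripper opens to 94 mm and grips with 3 to 60 N. Pads are 16 mm wide; open, the fingers measure 119 mm over their backs; the gripper's body (75 mm by 177 mm) begins 78 mm behind the grasp point.
Start: joints at [1.189, 0.628, 0.038, 1.517, -0.027, 0.996, -0.02], TCP at [0.202, -0.618, 0.227] pointing down, gripper open.
Joint ranges: [-3.06, 3.06], [-0.37, 2.12], [-1.25, 1.32], [0.18, 2.47], [-1.1, 4.24], [0.23, 1.98], [-2.94, 2.94]. Speed limits (rad/s): [2.57, 2.57, 3.14, 3.14, 3.14, 3.14, 3.14].

INTERFACE

Orientations are given as [roll, pitch, yaw] about the fixed x, y, z axes, in that order (R = Rz(yaw) Ry(pitch) Rx(roll)).
In Python, from station import robot gives the robot as it stands.
- The arm moves only by the tool move_arm, never from a script. Its argument "commands" is a list of rows, each a list of 7 numbers: the shift along the world's x, y, z in units of 25 mm (1.0 is 25 mm), then the turn, a rotation vector about the world's x, y, z in rad, then the opening, from -1 (shut) to 1 (fully open). A call has exactly 8 rows; each row is the pose to reach, as a shift and turn from the pose commanded when the call began; what a row does not reach only later rows make up. A row lasts 1/10 s, in which the tool goes at most 50 mm and 8.59 degrees, less where a joint would pass 70% of its speed; a pose out of reach is approached as far as the arm can. A call with a gripper value outside its range is refused whole. The fingers move at their own pace and stop on an object; "squeeze" is the grip in N (left out, the last holds). Time passes only in rows, so rows that repeat a pose let the fingers close, or fill a call up. It gives the time, the measured TCP pose, the force and the opening at its end, in the units of the state.
- robot.get_obs(): the state, without advancing time (a new reading comes with each control period).
- robot.capture(name): name is "scene" or "top" or "wrist"; returns the picture (400x640x3 uint8, red, green, blue); there is no depth.
- robot.camera_params(name): a dict with "fx", "fy", "cx", "cy" (pixels), "R" (3x3) and "t" (3): a world point X has camera coordinates R X + t. Camera axes: x right, y down, z forward; pixel columns grow to the right and rows downward; lengths in m; the calibration is good to about 2 mm. The wrist camera is an equidistant fisheye: a pixel r from the principal point sees the ray r / f radians off the axis. A picture is of the moment at which its call begins: read the wrist's pose just before it. camera_params takes no time and is no camera call; for the wrist camera it gives the pose at the moment of the call.
- robot.close_job(): hands the job in, once; it reports no verdict.
The state is a dict: "time": time; "joint_pos": joint angles; "qvel": joint speeds; "effort": joint torques, N m; "position": TCP position; "eef_rot": TCP orientation; "ft_force": force on the tool from outside, world axes, zero at the start; "wrist_torque": the same for the moment, N m; "gripper_width": opening from 0.0 (shut) to 1.0 (fully open).
Only numpy, scipy, OpenCV 4.12 (cv2) and the standard library are available. Lean on these libraries where they do the work, as an engineer would, in place of code of your own. Each camera call takes 0.05 s, during which the arm holds its last target. There are 200 camera calls.

## Working session

There is one attempt and no reset: what is moved stays moved. The work goes in short steps, Python scripts to look and compute and a tool call to move; the robot and the scene stay as the last step left them, time stands still between calls to the robot, and variables do not carry over. Pictures are saved under pics/ and viewed, on a budget of 10 in all, crops included, one or two more only if the job needs it, and the job is handed in when it is done.

Besides the shell and the picture viewer there is one more tool, called by a JSON object that holds its "name" and its "arguments", one argument or row to a line. move_arm: Moves the arm, as the interface text tells. Its arguments: {"type":"object","properties":{"commands":{"type":"array"},"squeeze":{"type":"number"}},"required":["commands"]}

```bash
mkdir -p pics
cat > h.py <<'E'
import numpy as np, cv2
from station import robot
def cap(n,f):
    p=robot.camera_params(n); im=robot.capture(n); cv2.imwrite('pics/'+f,im[:,:,::-1]); return im,p
def ray(p,u,v,fish=False):
    x=(u-p['cx'])/p['fx'];y=(v-p['cy'])/p['fy']
    if fish:
        r=np.hypot(x,y);d=np.array([np.sin(r)*x/max(r,1e-9),np.sin(r)*y/max(r,1e-9),np.cos(r)])
    else: d=np.array([x,y,1.])
    R=np.array(p['R']);return -R.T@np.array(p['t']),R.T@d
def onz(p,u,v,z,fish=False):
    o,d=ray(p,u,v,fish);return o+d*(z-o[2])/d[2]
def proj(p,X):
    c=np.array(p['R'])@np.array(X)+np.array(p['t']);return p['fx']*c[0]/c[2]+p['cx'],p['fy']*c[1]/c[2]+p['cy']
E
python3 - <<'E'
from h import *
a,p=cap('scene','s0.png');b,q=cap('top','t0.png')
cv2.imwrite('pics/both0.png',cv2.resize(np.vstack([a,b])[:,:,::-1],None,fx=.75,fy=.75))
for c in(p,q):print({k:np.round(v,3).tolist() for k,v in c.items()})
print(robot.get_obs())
E
```

```text
{'fx': 459.604, 'fy': 459.604, 'cx': 311.854, 'cy': 201.015, 'R': [[-0.745, 0.667, -0.004], [0.421, 0.466, -0.778], [-0.518, -0.581, -0.628]], 't': [0.349, -0.168, 1.42]}
{'fx': 465.233, 'fy': 465.233, 'cx': 325.243, 'cy': 201.197, 'R': [[0.003, -1.0, -0.017], [-0.993, -0.001, -0.115], [0.115, 0.017, -0.993]], 't': [0.084, 0.557, 0.989]}
{'time': 0.1, 'joint_pos': array([ 1.18919974,  0.62923023,  0.03843044,  1.51822151, -0.02702517,
        0.99632809, -0.02000806]), 'qvel': array([-0.00047277, -0.00258437,  0.00011482, -0.00258977, -0.00051388,
       -0.00095977,  0.00055012]), 'effort': array([ 2.91598401e-03, -5.50784540e+01,  1.14729479e+00, -1.87115729e+01,
       -5.22575481e-02,  1.92559208e-02,  5.92493529e-05]), 'position': array([ 0.20174782, -0.61732077,  0.22667583]), 'eef_rot': array([-3.14157785e+00,  1.67025163e-03, -1.25500885e+00]), 'ft_force': array([-0.68509863, -0.25497783,  0.70875123]), 'wrist_torque': array([0.0474613 , 0.05374435, 0.01422268]), 'gripper_width': 0.9945332978469335}
```

View pics/t0.png

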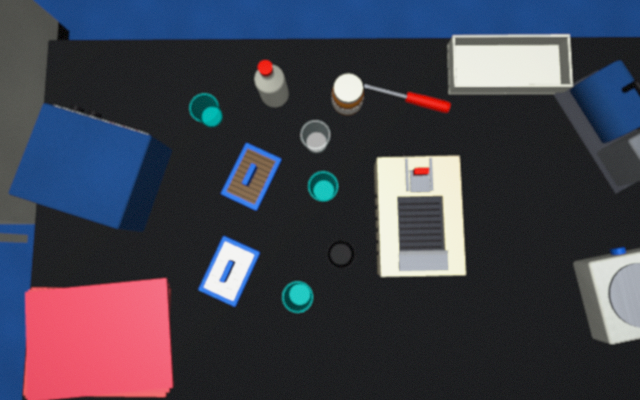

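View pics/s0.png

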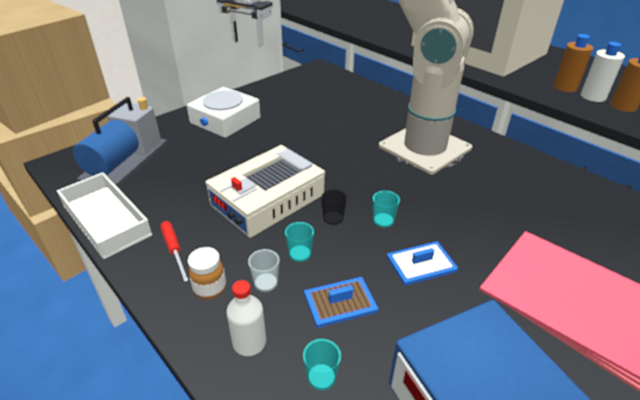

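The top view shows the white filter at (229,271), the brown one at (251,176) and the bay at (421,225), with its lip at (423,260) and knob at (421,171). The candidates for the beaker are clear glass at (315,137), turquoise at (205,110), (322,186) and (298,296), and black at (341,254). The clear glass one fits. For the filter, the white pleats at (229,271) fit. I'll measure both and confirm in a crop.

```bash
cat > m.py <<'E'
from h import *
p=robot.camera_params('top');im=cv2.imread('pics/t0.png')
hsv=cv2.cvtColor(im,cv2.COLOR_BGR2HSV)
def comp(mask,box):
    m=np.zeros_like(mask);x0,y0,x1,y1=box;m[y0:y1,x0:x1]=mask[y0:y1,x0:x1]
    cs,_=cv2.findContours(m,cv2.RETR_EXTERNAL,cv2.CHAIN_APPROX_NONE);return max(cs,key=cv2.contourArea)
def rect(c,z):
    P=np.array([onz(p,*q[0],z)[:2] for q in c],np.float32)
    (x,y),(w,h),a=cv2.minAreaRect(P)
    b=cv2.boxPoints(((x,y),(w,h),a));e=[b[1]-b[0],b[2]-b[1]];l=max(e,key=np.linalg.norm)
    print(np.round([x,y,w,h],4),'long axis deg',np.degrees(np.arctan2(l[1],l[0])).round(2))
blue=cv2.inRange(hsv,(100,120,90),(125,255,255))
print('clean');rect(comp(blue,(190,225,270,315)),.012)
print('used');rect(comp(blue,(215,135,290,215)),.012)
cream=cv2.inRange(hsv,(15,15,120),(40,120,255))
print('casing');rect(comp(cream,(365,145,480,285)),.082)
red=cv2.inRange(hsv,(0,150,100),(8,255,255))|cv2.inRange(hsv,(172,150,100),(180,255,255))
print('knob');rect(comp(red,(405,160,440,182)),.116)
print('beaker',onz(p,315,133,.06),onz(p,316,143,.0))
dark=cv2.inRange(hsv,(0,0,0),(180,255,110))
print('baydark');rect(comp(dark,(392,190,450,255)),.07)
s=cv2.imread('pics/s0.png')
A=cv2.resize(im[120:310,190:480],None,fx=2,fy=2);B=cv2.resize(s[140:340,200:490],(580,400))
cv2.imwrite('pics/c0.png',np.vstack([A,B])[:, :][:780])
E
python3 m.py; python3 -c "
import cv2;a=cv2.imread('pics/c0.png');cv2.imwrite('pics/c0.png',cv2.resize(a,None,fx=.76,fy=.76))"
```

```text
clean
[0.4049 0.2981 0.0943 0.1341] long axis deg -23.88
used
[0.6167 0.2533 0.094  0.1348] long axis deg -25.11
casing
[ 0.5226 -0.1128  0.2506  0.1772] long axis deg 1.25
knob
[ 0.609  -0.1104  0.0284  0.0123] long axis deg 89.97
beaker [0.70307324 0.10692436 0.06      ] [0.69550123 0.10689702 0.        ]
baydark
[ 0.5069 -0.1158  0.1111  0.0918] long axis deg 1.36
```

View pics/c0.png

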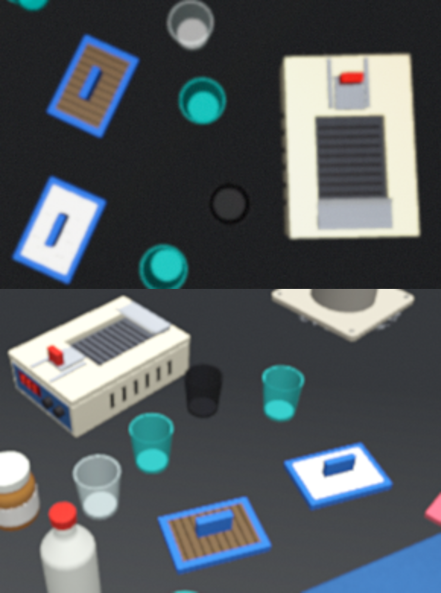

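The crop confirms the choice: white pleats for the filter, clear glass for the beaker. The bay centre is about (0.496, -0.1135) at 1.3°. I'll move towards the filter, going around the base.

{"name": "move_arm", "arguments": {
  "commands": [
    [1.2,1.5,0.1,0,0,0.14,1],
    [2.4,3.0,0.2,0,0,0.28,1],
    [3.6,4.5,0.3,0,0,0.42,1],
    [4.8,6.0,0.4,0,0,0.56,1],
    [6.0,7.5,0.5,0,0,0.7,1],
    [7.2,9.0,0.6,0,0,0.84,1],
    [8.4,10.5,0.7,0,0,0.98,1],
    [9.6,12.0,0.8,0,0,1.12,1]
  ]
}}

```text
time: 0.9
position: [0.4426, -0.3162, 0.2475]
eef_rot: [-3.142, 0.0, -0.129]
ft_force: [0.6, 0.0, -0.7]
gripper_width: 1.001
```

{"name": "move_arm", "arguments": {
  "commands": [
    [0.3,1.1,0.4,0,0,0.14,1],
    [0.6,2.2,0.8,0,0,0.28,1],
    [0.9,3.3,1.2,0,0,0.42,1],
    [1.2,4.4,1.6,0,0,0.56,1],
    [1.4,5.5,2.0,0,0,0.7,1],
    [1.6,6.6,2.2,0,0,0.84,1],
    [1.8,7.6,2.2,0,0,0.98,1],
    [1.8,8.0,2.2,0,0,1.1,1]
  ]
}}

```text
time: 1.7
position: [0.4873, -0.1149, 0.3027]
eef_rot: [-3.141, -0.001, 0.974]
ft_force: [1.1, -0.5, -0.3]
gripper_width: 1.002
```

Run:
```python
from h import *
im,p=cap('wrist','w0.png')
print({k:np.round(v,3).tolist() for k,v in p.items()},robot.get_obs()['eef_rot'])
```

```text
{'fx': 309.707, 'fy': 309.707, 'cx': 321.812, 'cy': 201.399, 'R': [[0.562, 0.827, 0.002], [0.797, -0.542, 0.265], [0.22, -0.148, -0.964]], 't': [-0.18, -0.499, 0.34]} [-3.14067378e+00 -1.43530286e-03  9.78962034e-01]
```

View pics/w0.png

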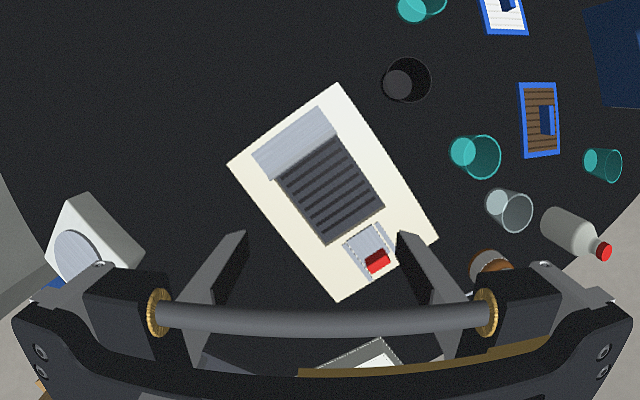

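The wrist view shows the casing corners at about (338,83), (227,164), (337,302) and (438,238), and the latch-end bay corners at (384,206) and (326,245). The knob is at (377,261).

Run:
```python
from h import *
p=robot.camera_params('wrist')
f=lambda u,v,z:np.round(onz(p,u,v,z,True),4)
c=[f(*q,.082)[:2] for q in[(338,83),(227,164),(337,302),(438,238)]]
print(c,np.mean(c,0))
for a,b in((0,3),(1,2)):
  d=c[b]-c[a];print(np.hypot(*d),np.degrees(np.arctan2(d[1],d[0])))
print('bay latch corners',f(384,206,.082),f(326,245,.082))
print('lip edge',f(336,136,.09),f(276,179,.09))
im=cv2.imread('pics/w0.png');h=cv2.cvtColor(im,cv2.COLOR_BGR2HSV)
m=cv2.inRange(h,(0,170,80),(8,255,255))|cv2.inRange(h,(174,170,80),(180,255,255));m[:, :340]=0;m[:230]=0;m[290:]=0;m[:,420:]=0
v,u=np.nonzero(m);print('red',u.min(),u.max(),v.min(),v.max(),f(u.mean(),v.mean(),.110))
w=cv2.inRange(h,(100,120,60),(125,255,255));w[:,560:]=0;w[60:]=0;w[:,:470]=0
```

```text
[array([ 0.3983, -0.0301]), array([ 0.4016, -0.2008]), array([ 0.6472, -0.1944]), array([ 0.643 , -0.0244])] [ 0.522525 -0.112425]
0.24476637841010765 1.3343967865425803
0.24568337347081506 1.492711813704262
bay latch corners [ 0.5595 -0.0654  0.082 ] [ 0.5625 -0.1573  0.082 ]
lip edge [ 0.4504 -0.0682  0.09  ] [ 0.4529 -0.1579  0.09  ]
red 365 389 249 272 [ 0.6071 -0.1098  0.11  ]
```

{"name": "move_arm", "arguments": {
  "commands": [
    [-0.2,1.2,0,0,0,0.05,1],
    [-0.5,3.0,-0.2,0,0,0.1,1],
    [-0.8,4.9,-0.6,0,0,0.14,1],
    [-1.2,6.8,-1.2,0,0,0.17,1],
    [-1.6,8.7,-1.8,0,0,0.17,1],
    [-2.0,10.6,-2.4,0,0,0.17,1],
    [-2.4,12.3,-3.0,0,0,0.17,1],
    [-2.6,13.6,-3.6,0,0,0.17,1]
  ]
}}

```text
time: 2.55
position: [0.4209, 0.2244, 0.2118]
eef_rot: [-3.141, -0.0, 1.134]
ft_force: [0.5, -0.5, 0.1]
gripper_width: 1.003
```

```bash
cat > fw.py <<'E'
from h import *
import sys
im,p=cap('wrist',sys.argv[1])
h=cv2.cvtColor(im,cv2.COLOR_RGB2HSV);m=cv2.inRange(h,(100,110,60),(125,255,255))
cs,_=cv2.findContours(m,cv2.RETR_EXTERNAL,cv2.CHAIN_APPROX_NONE)
for c in cs:
    if cv2.contourArea(c)<1500:continue
    P=np.array([onz(p,*q[0],.012,True)[:2] for q in c],np.float32)
    r=cv2.minAreaRect(P);b=cv2.boxPoints(r);e=[b[1]-b[0],b[2]-b[1]];l=max(e,key=np.linalg.norm)
    print(c.mean((0)).round(),np.round([*r[0],*r[1]],4),np.degrees(np.arctan2(l[1],l[0])).round(2))
o=robot.get_obs();print(o['position'].round(4),o['eef_rot'].round(4),o['joint_pos'].round(2))
E
python3 fw.py w1.png
```

```text
[[582. 213.]] [0.7057 0.6412 0.4158 0.3279] 72.64
[[372. 144.]] [0.4042 0.2982 0.0916 0.1309] -23.9
[0.419  0.2297 0.2105] [-3.1372 -0.0033  1.1406] [-0.08  0.48 -0.68  1.99  0.4   0.81  0.16]
```

{"name": "move_arm", "arguments": {
  "commands": [
    [-0.1,0.6,-0.6,0,0,0.01,1],
    [-0.2,1.4,-1.4,0,0,0.014,1],
    [-0.4,2.1,-2.2,0,0,0.014,1],
    [-0.6,2.7,-3.0,0,0,0.014,1],
    [-0.6,2.73,-3.7,0,0,0.014,1],
    [-0.6,2.73,-4.2,0,0,0.014,1],
    [-0.6,2.73,-4.4,0,0,0.014,1],
    [-0.6,2.73,-4.4,0,0,0.014,1]
  ]
}}

```text
time: 3.4
position: [0.4071, 0.2894, 0.102]
eef_rot: [-3.141, 0.001, 1.147]
ft_force: [-0.5, -0.2, 0.7]
gripper_width: 1.001
```

```bash
python3 fw.py w2.png
```

```text
[[605. 280.]] [0.8017 0.6604 0.7017 0.198 ] 18.68
[[329. 198.]] [0.4042 0.2984 0.0908 0.1308] -24.03
[0.4073 0.2898 0.1026] [3.1414e+00 2.0000e-04 1.1475e+00] [-0.32  0.66 -0.53  2.03  0.58  0.6  -0.1 ]
```

{"name": "move_arm", "arguments": {
  "commands": [
    [-0.12,0.35,-0.5,0,0,0.005,1],
    [-0.12,0.35,-1.2,0,0,0.005,1],
    [-0.12,0.35,-1.9,0,0,0.005,1],
    [-0.12,0.35,-2.4,0,0,0.005,1],
    [-0.12,0.35,-2.6,0,0,0.005,1],
    [-0.12,0.35,-2.6,0,0,0.005,0],
    [-0.12,0.35,-2.6,0,0,0.005,-1],
    [-0.12,0.35,-2.6,0,0,0.005,-1]
  ],
  "squeeze": 35
}}

```text
time: 4.25
position: [0.4043, 0.2995, 0.0381]
eef_rot: [3.141, -0.001, 1.154]
ft_force: [0.6, -0.1, -0.4]
gripper_width: 0.782
```

{"name": "move_arm", "arguments": {
  "commands": [
    [0,0,0,0,0,0,-1],
    [0,0,0,0,0,0,-1],
    [0,0,0,0,0,0,-1],
    [0,0,0,0,0,0,-1],
    [0,0,0,0,0,0,-1],
    [0,0,0,0,0,0,-1],
    [0,0,0,0,0,0,-1],
    [0,0,0,0,0,0,-1]
  ]
}}

```text
time: 5.05
position: [0.4038, 0.2989, 0.0374]
eef_rot: [-3.142, 0.0, 1.154]
ft_force: [-0.6, -0.9, 0.2]
gripper_width: 0.123
```

{"name": "move_arm", "arguments": {
  "commands": [
    [0,0,0.4,0,0,0,-1],
    [0,0,1.2,0,0,0,-1],
    [0,0,2.2,0,0,0,-1],
    [0,0,3.2,0,0,0,-1],
    [0.1,-0.4,4.2,0,0,0.03,-1],
    [0.3,-1.2,5.0,0,0,0.08,-1],
    [0.6,-2.2,5.5,0,0,0.13,-1],
    [0.9,-3.4,5.8,0,0,0.18,-1]
  ]
}}

```text
time: 5.85
position: [0.4268, 0.2143, 0.1843]
eef_rot: [3.14, -0.002, 1.338]
ft_force: [1.1, 0.3, -1.3]
gripper_width: 0.127
```

{"name": "move_arm", "arguments": {
  "commands": [
    [0.3,-1.3,0.1,0,0,0.05,-1],
    [0.6,-2.7,0.2,0,0,0.1,-1],
    [0.9,-4.2,0.2,0,0,0.15,-1],
    [1.2,-5.7,0.2,0,0,0.2,-1],
    [1.5,-7.2,0.2,0,0,0.23,-1],
    [1.8,-8.7,0.2,0,0,0.25,-1],
    [2.2,-10.2,0.2,0,0,0.26,-1],
    [2.5,-11.4,0.2,0,0,0.26,-1]
  ]
}}

```text
time: 6.65
position: [0.4888, -0.0736, 0.1879]
eef_rot: [-3.141, 0.001, 1.592]
ft_force: [0.2, -0.3, -1.9]
gripper_width: 0.125
```

Run:
```python
from h import *
im,p=cap('wrist','w3.png')
a,_=cap('scene','s3.png')
o=robot.get_obs();print({k:np.round(v,4) for k,v in o.items()})
cv2.imwrite('pics/c3.png',np.vstack([im[100:400,100:540,::-1],cv2.resize(a[80:260,180:400],(440,280))[:,:,::-1]]))
```

```text
{'time': np.float64(6.75), 'joint_pos': array([ 0.6365,  0.5751, -0.8028,  1.9712,  0.5614,  0.8314,  1.106 ]), 'qvel': array([-0.056 , -0.0137, -0.0565,  0.0413, -0.0396, -0.022 , -0.0458]), 'effort': array([  0.508 , -42.0549,  -7.67  , -14.6957,   0.1433,   0.1281,
         0.3585]), 'position': array([ 0.4891, -0.0762,  0.1873]), 'eef_rot': array([-3.1409e+00,  2.4000e-03,  1.5859e+00]), 'ft_force': array([ 0.5528,  0.3263, -1.6967]), 'wrist_torque': array([ 0.0493, -0.1235,  0.0029]), 'gripper_width': np.float64(0.1225)}
```

View pics/c3.png

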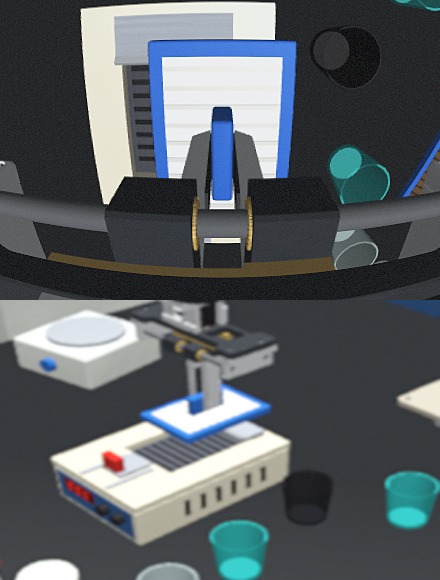

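The filter is held centrally and level, with its lip end at crop (148..297,40). Next I'll tilt it about 14° with the lip end low, above the entry point.

{"name": "move_arm", "arguments": {
  "commands": [
    [0.2,-0.3,0,0.001,-0.04,0,-1],
    [0.4,-0.7,0,0.002,-0.09,0,-1],
    [0.6,-1.1,0,0.004,-0.14,0,-1],
    [0.8,-1.4,0,0.005,-0.19,0,-1],
    [0.83,-1.46,0,0.006,-0.23,0,-1],
    [0.83,-1.46,0,0.006,-0.244,0,-1],
    [0.83,-1.46,0,0.006,-0.244,0,-1],
    [0.83,-1.46,0,0.006,-0.244,0,-1]
  ]
}}

```text
time: 7.55
position: [0.5099, -0.1068, 0.1878]
eef_rot: [2.898, -0.0, 1.595]
ft_force: [-0.4, 0.1, -2.0]
gripper_width: 0.127
```

```bash
cat > st.py <<'E'
from h import *
from scipy.spatial.transform import Rotation as Ro
def state(n=1):
    o=robot.get_obs();R=Ro.from_euler('xyz',o['eef_rot']).as_matrix();P=o['position']*1000
    phi=np.radians(1.35);A=np.array([[np.cos(phi),np.sin(phi),0],[-np.sin(phi),np.cos(phi),0],[0,0,1]])
    b=A@(P-[495.5,-113,70]);Rb=A@R
    # tool x = filter y ; tool z = -filter z ; filter x = y cross z
    fz=-Rb[:,2];fy=Rb[:,0];fx=np.cross(fy,fz)
    BL=b-37.4*fz-65*fx;BR=b-37.4*fz+65*fx
    print('t',round(o['time'],2),'tcp_bay',b.round(1),'BL',BL.round(1),'BR',BR.round(1),'TL',(BL+12*fz).round(1),'fx',fx.round(4),'fy',fy.round(4),'F',o['ft_force'].round(1),'M',o['wrist_torque'].round(2),'w',o['gripper_width'].round(3))
if __name__=='__main__':state()
E
python3 st.py
python3 - <<'E'
from h import *
im,p=cap('wrist','w4.png');cv2.imwrite('pics/c4.png',im[80:340,150:480,::-1].repeat(2,0).repeat(2,1))
E
python3 st.py
```

```text
Traceback (most recent call last):
  File "st.py", line 11, in <module>
    if __name__=='__main__':state()
                            ~~~~~^^
  File "st.py", line 10, in state
    print('t',round(o['time'],2),'tcp_bay',b.round(1),'BL',BL.round(1),'BR',BR.round(1),'TL',(BL+12*fz).round(1),'fx',fx.round(4),'fy',fy.round(4),'F',o['ft_force'].round(1),'M',o['wrist_torque'].round(2),'w',o['gripper_width'].round(3))
                                                                                                                                                                                                                 ^^^^^^^^^^^^^^^^^^^^^^^^
AttributeError: 'float' object has no attribute 'round'
Traceback (most recent call last):
  File "st.py", line 11, in <module>
    if __name__=='__main__':state()
                            ~~~~~^^
  File "st.py", line 10, in state
    print('t',round(o['time'],2),'tcp_bay',b.round(1),'BL',BL.round(1),'BR',BR.round(1),'TL',(BL+12*fz).round(1),'fx',fx.round(4),'fy',fy.round(4),'F',o['ft_force'].round(1),'M',o['wrist_torque'].round(2),'w',o['gripper_width'].round(3))
                                                                                                                                                                                                                 ^^^^^^^^^^^^^^^^^^^^^^^^
AttributeError: 'float' object has no attribute 'round'
```

View pics/c4.png

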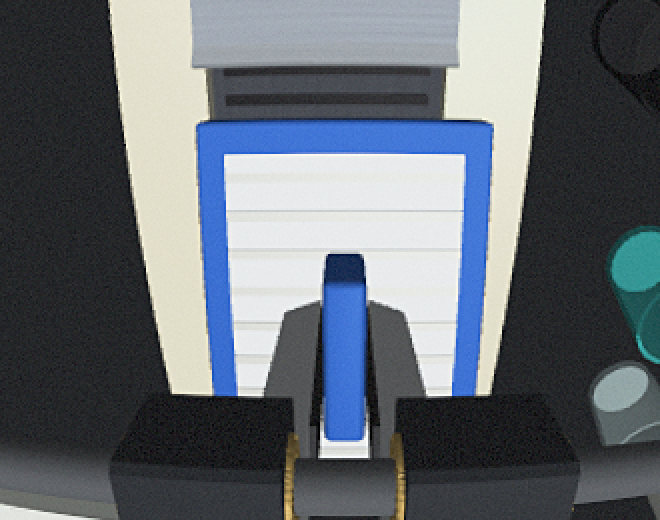

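```bash
sed -i "s/o\['gripper_width'\].round(3)/round(float(o['gripper_width']),3)/" st.py
python3 - <<'E'
from st import *
state()
p=robot.camera_params('wrist');phi=np.radians(1.35);A=np.array([[np.cos(phi),np.sin(phi),0],[-np.sin(phi),np.cos(phi),0],[0,0,1]])
b=lambda u,v,z:(A@(onz(p,u,v,z/1000+.07,True)*1000-[495.5,-113,70])).round(1)
print('filter TL',b(248.5,141,75),b(396.5,141,75),'lip',b(246,113,27),b(380,113,27),b(246,113,20),b(380,113,20))
E
```

```text
t 7.6 tcp_bay [ 14.8   5.9 117.8] BL [-39.3   5.9  65.8] BR [86.9  5.9 97.2] TL [-42.2   5.9  77.4] fx [9.703e-01 3.000e-04 2.418e-01] fy [-4.e-04  1.e+00  5.e-04] F [-0.1  0.1 -1.9] M [ 0.02  0.18 -0.02] w 0.124
filter TL [-40.2 -38.4  75. ] [-40.2  51.5  75. ] lip [-47.  -50.6  27. ] [-46.4  49.4  27. ] [-45.4 -52.3  20. ] [-44.8  50.7  20. ]
```

The lip's edge measures within 0.5 mm of the bay model. The filter is about 6.5 mm too far in +y, so I'll correct that and descend to the entry pose.

{"name": "move_arm", "arguments": {
  "commands": [
    [0,-0.1,-0.3,0,0,0,-1],
    [0,-0.2,-0.7,0,0,0,-1],
    [0,-0.26,-1.1,0,0,0,-1],
    [0,-0.26,-1.5,0,0,0,-1],
    [0,-0.26,-1.9,0,0,0,-1],
    [0,-0.26,-2.2,0,0,0,-1],
    [0,-0.26,-2.3,0,0,0,-1],
    [0,-0.26,-2.3,0,0,0,-1]
  ]
}}

```text
time: 8.4
position: [0.5095, -0.1137, 0.1294]
eef_rot: [2.899, -0.001, 1.594]
ft_force: [-0.3, 0.0, -1.4]
gripper_width: 0.125
```

Run:
```python
from st import *
state()
im,p=cap('wrist','w5.png');cv2.imwrite('pics/c5.png',im[80:280,190:450,::-1].repeat(2,0).repeat(2,1))
a,_=cap('scene','s5.png');cv2.imwrite('pics/d5.png',a[120:260,180:350,::-1].repeat(3,0).repeat(3,1))
state()
```

```text
t 8.4 tcp_bay [13.9 -1.  59.4] BL [-40.1  -1.    7.5] BR [86.  -1.  38.8] TL [-43.   -1.   19.1] fx [ 0.9706 -0.      0.2407] fy [-1.e-04  1.e+00  6.e-04] F [-0.3  0.  -1.4] M [0.02 0.15 0.  ] w 0.125
t 8.5 tcp_bay [14.4 -1.1 60.1] BL [-39.6  -1.1   8.1] BR [86.5 -1.1 39.5] TL [-42.5  -1.1  19.7] fx [ 9.703e-01 -2.000e-04  2.420e-01] fy [1.e-04 1.e+00 4.e-04] F [-0.3 -0.1 -0.7] M [0.03 0.17 0.01] w 0.127
```

View pics/c5.png

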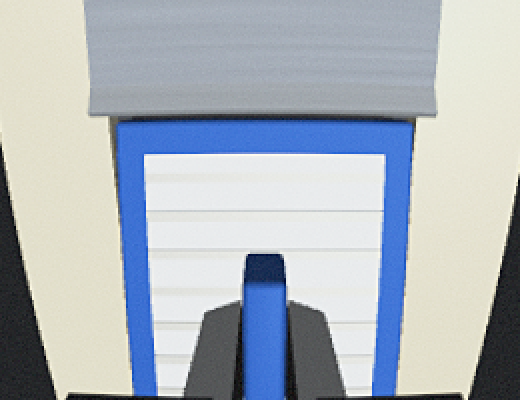

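The filter's lip end sits just before the lip edge, within 1 mm of centred (119..413 px against the lip's 89..437). I'll slide it in under the lip.

{"name": "move_arm", "arguments": {
  "commands": [
    [-0.08,-0.02,-0.02,0,0,0,-1],
    [-0.22,-0.03,-0.05,0,0,0,-1],
    [-0.38,-0.04,-0.09,0,0,0,-1],
    [-0.54,-0.05,-0.13,0,0,0,-1],
    [-0.7,-0.05,-0.17,0,0,0,-1],
    [-0.82,-0.05,-0.21,0,0,0,-1],
    [-0.9,-0.05,-0.23,0,0,0,-1],
    [-0.93,-0.05,-0.23,0,0,0,-1]
  ]
}}

```text
time: 9.3
position: [0.4861, -0.1151, 0.1241]
eef_rot: [2.898, -0.0, 1.594]
ft_force: [-0.8, -0.3, -1.6]
gripper_width: 0.128
```

Run:
```python
from st import *
state()
im,p=cap('wrist','w6.png');cv2.imwrite('pics/c6.png',im[80:280,190:450,::-1].repeat(2,0).repeat(2,1))
state()
```

```text
t 9.3 tcp_bay [-9.4 -1.9 54.1] BL [-63.5  -1.8   2.2] BR [62.7 -1.9 33.5] TL [-66.4  -1.9  13.8] fx [ 9.704e-01 -3.000e-04  2.414e-01] fy [3.e-04 1.e+00 3.e-04] F [-0.8 -0.3 -1.6] M [0.04 0.18 0.  ] w 0.128
t 9.35 tcp_bay [-9.4 -1.9 54.2] BL [-63.4  -1.8   2.2] BR [62.7 -1.9 33.6] TL [-66.3  -1.9  13.8] fx [ 9.704e-01 -3.000e-04  2.414e-01] fy [2.e-04 1.e+00 3.e-04] F [ 0.2 -0.8 -1.9] M [0.04 0.13 0.  ] w 0.124
```

{"name": "move_arm", "arguments": {
  "commands": [
    [0.02,0,-0.03,0,0.012,0,-1],
    [0.05,0,-0.09,-0.001,0.032,0,-1],
    [0.09,0,-0.15,-0.001,0.055,0,-1],
    [0.12,0,-0.21,-0.002,0.077,0,-1],
    [0.15,0,-0.26,-0.002,0.097,0,-1],
    [0.17,0,-0.31,-0.003,0.113,0,-1],
    [0.18,0,-0.33,-0.003,0.122,0,-1],
    [0.18,0,-0.33,-0.003,0.122,0,-1]
  ]
}}

```text
time: 10.15
position: [0.4913, -0.115, 0.1159]
eef_rot: [3.02, -0.001, 1.594]
ft_force: [-1.0, 0.5, -1.9]
gripper_width: 0.128
```

Run:
```python
from st import *
state()
im,p=cap('wrist','w7.png');cv2.imwrite('pics/c7.png',im[80:280,190:450,::-1].repeat(2,0).repeat(2,1))
state()
```

```text
t 10.15 tcp_bay [-4.3 -1.9 45.9] BL [-64.3  -1.9   0.8] BR [64.8 -1.9 16.7] TL [-65.7  -1.9  12.8] fx [ 9.926e-01 -6.000e-04  1.217e-01] fy [6.e-04 1.e+00 7.e-04] F [-1.   0.5 -1.9] M [ 0.11  0.05 -0.  ] w 0.128
t 10.2 tcp_bay [-4.6 -2.  45.9] BL [-64.6  -1.9   0.9] BR [64.5 -2.  16.7] TL [-66.   -1.9  12.8] fx [ 9.926e-01 -5.000e-04  1.216e-01] fy [4.e-04 1.e+00 4.e-04] F [-0.3 -0.1 -0.9] M [ 0.07  0.01 -0.02] w 0.12
```

View pics/c7.png

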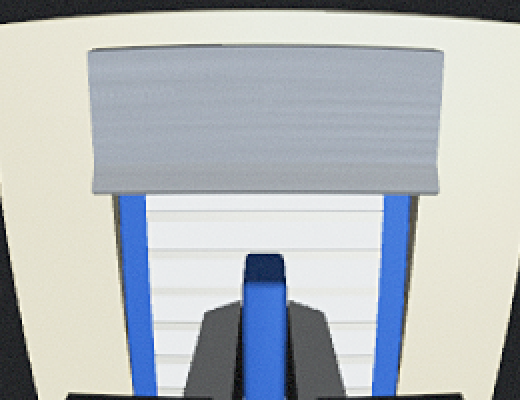

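The lip end is under the lip, with equal gaps of about 6 px on either side. I'll swing the filter flat.

{"name": "move_arm", "arguments": {
  "commands": [
    [0.02,0,-0.03,0,0.012,0,-1],
    [0.05,0,-0.09,-0.001,0.032,0,-1],
    [0.08,0,-0.15,-0.001,0.055,0,-1],
    [0.11,0,-0.21,-0.002,0.077,0,-1],
    [0.13,0,-0.26,-0.002,0.097,0,-1],
    [0.15,0,-0.31,-0.003,0.114,0,-1],
    [0.15,0,-0.34,-0.003,0.122,0,-1],
    [0.15,0,-0.35,-0.003,0.122,0,-1]
  ]
}}

```text
time: 11.0
position: [0.495, -0.115, 0.1074]
eef_rot: [3.141, 0.0, 1.594]
ft_force: [-0.4, 1.2, 3.3]
gripper_width: 0.125
```

```bash
python3 st.py
```

```text
t 11.0 tcp_bay [-0.5 -2.  37.4] BL [-65.5  -2.    0. ] BR [64.5 -2.   0. ] TL [-65.5  -2.   12. ] fx [ 1.e+00 -3.e-04  3.e-04] fy [ 3.e-04  1.e+00 -1.e-04] F [-0.4  1.2  3.3] M [ 0.07 -0.04  0.01] w 0.125
```

The height matches the floor and there is about 5 N of contact. I'll press lightly, release and lift.

{"name": "move_arm", "arguments": {
  "commands": [
    [0,0,-0.03,0,0,0,-1],
    [0,0,-0.06,0,0,0,-1],
    [0,0,-0.06,0,0,0,-1],
    [0,0,0,0,0,0,-0.5],
    [0,0,0,0,0,0,0],
    [0,0,0,0,0,0,0],
    [0,0,0,0,0,0,0],
    [0,0,0,0,0,0,0]
  ]
}}

```text
time: 11.8
position: [0.4945, -0.1151, 0.107]
eef_rot: [-3.141, -0.0, 1.594]
ft_force: [0.2, -0.2, 0.6]
gripper_width: 0.489
```

{"name": "move_arm", "arguments": {
  "commands": [
    [0,0,0.3,0,0,0,0],
    [0,0,0.9,0,0,0,0],
    [0,0,1.7,0,0,0,0],
    [0.2,0,2.4,0,0,0,0],
    [0.9,0,2.6,0,0,0,0],
    [1.9,0.04,2.6,0,0,0,0],
    [3.0,0.08,2.6,0,0,0,0],
    [4.0,0.1,2.6,0,0,0,0]
  ]
}}

```text
time: 12.6
position: [0.5958, -0.1126, 0.1729]
eef_rot: [3.141, -0.0, 1.594]
ft_force: [-1.0, 0.2, 0.3]
gripper_width: 0.498
```

Run:
```python
from st import *
im,p=cap('wrist','w8.png');state()
a,_=cap('scene','s8.png')
cv2.imwrite('pics/c8.png',np.vstack([im[100:400,100:540,::-1],cv2.resize(a[120:250,190:380],(440,300))[:,:,::-1]]))
```

```text
t 12.65 tcp_bay [104.5  -1.4 103. ] BL [39.7 -1.3 65.2] BR [169.7  -1.4  66. ] TL [39.7 -1.3 77.2] fx [ 1.0e+00 -7.0e-04  5.7e-03] fy [7.0e-04 1.0e+00 1.7e-03] F [4.5 0.6 0.7] M [ 0.04 -0.5  -0.01] w 0.5
```

View pics/c8.png

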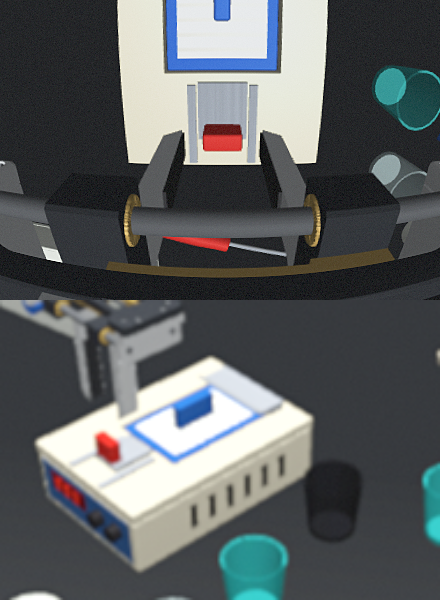

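The filter is flush in the bay. The knob at crop (222,137) is aligned laterally with the TCP. I'll lower the fingers on either side of the knob.

{"name": "move_arm", "arguments": {
  "commands": [
    [0.2,0,-0.2,0,0,0,0],
    [0.3,0,-0.6,0,0,0,0],
    [0.3,0,-1.1,0,0,0,0],
    [0.3,0,-1.6,0,0,0,0],
    [0.3,0,-2.0,0,0,0,0],
    [0.3,0,-2.2,0,0,0,0],
    [0.3,0,-2.25,0,0,0,0],
    [0.3,0,-2.25,0,0,0,0]
  ]
}}

```text
time: 13.5
position: [0.6022, -0.1125, 0.1159]
eef_rot: [3.142, -0.0, 1.594]
ft_force: [0.6, 0.2, 0.3]
gripper_width: 0.5
```

{"name": "move_arm", "arguments": {
  "commands": [
    [0,0,0,0,0,0,-0.6],
    [0,0,0,0,0,0,-1],
    [0,0,0,0,0,0,-1],
    [0,0,0,0,0,0,-1],
    [0,0,0,0,0,0,-1],
    [0,0,0,0,0,0,-1],
    [0,0,0,0,0,0,-1],
    [0,0,0,0,0,0,-1]
  ],
  "squeeze": 20
}}

```text
time: 14.3
position: [0.6024, -0.1123, 0.1164]
eef_rot: [3.141, -0.0, 1.594]
ft_force: [0.0, 0.6, 4.4]
gripper_width: 0.313
```

```bash
python3 st.py
```

```text
t 14.3 tcp_bay [106.9  -1.8  46.4] BL [41.9 -1.8  9. ] BR [171.9  -1.8   9. ] TL [41.9 -1.8 21. ] fx [ 1.e+00 -2.e-04  7.e-04] fy [2.e-04 1.e+00 2.e-04] F [0.  0.6 4.4] M [ 0.35 -0.   -0.03] w 0.313
```

{"name": "move_arm", "arguments": {
  "commands": [
    [-0.1,0,0,0,0,0,-1],
    [-0.25,-0.01,0,0,0,0,-1],
    [-0.4,-0.01,0,0,0,0,-1],
    [-0.55,-0.01,0,0,0,0,-1],
    [-0.68,-0.02,0,0,0,0,-1],
    [-0.76,-0.02,0,0,0,0,-1],
    [-0.8,-0.02,0,0,0,0,-1],
    [-0.8,-0.02,0,0,0,0,-1]
  ]
}}

```text
time: 15.1
position: [0.5821, -0.1128, 0.1164]
eef_rot: [3.141, -0.0, 1.594]
ft_force: [0.9, 2.0, 6.2]
gripper_width: 0.317
```

{"name": "move_arm", "arguments": {
  "commands": [
    [-0.04,0,0,0,0,0,-1],
    [-0.08,0,0,0,0,0,-1],
    [-0.12,0,0,0,0,0,-1],
    [-0.16,0,0,0,0,0,-1],
    [-0.2,0,0,0,0,0,-1],
    [-0.2,0,0,0,0,0,-1],
    [-0.2,0,0,0,0,0,-1],
    [-0.2,0,0,0,0,0,-1]
  ]
}}

```text
time: 15.9
position: [0.5783, -0.1128, 0.1164]
eef_rot: [3.139, -0.001, 1.594]
ft_force: [5.5, 1.3, 3.3]
gripper_width: 0.313
```

{"name": "move_arm", "arguments": {
  "commands": [
    [-0.05,0,0,0,0,0,-1],
    [-0.1,0,0,0,0,0,-1],
    [-0.15,0,0,0,0,0,-1],
    [-0.15,0,0,0,0,0,-1],
    [-0.15,0,0,0,0,0,-1],
    [-0.15,0,0,0,0,0,-1],
    [-0.15,0,0,0,0,0,-1],
    [-0.15,0,0,0,0,0,-1]
  ]
}}

```text
time: 16.7
position: [0.5782, -0.1128, 0.1164]
eef_rot: [3.132, -0.002, 1.594]
ft_force: [12.4, 0.9, -5.3]
gripper_width: 0.316
```

{"name": "move_arm", "arguments": {
  "commands": [
    [-0.15,0,0,0,0,0,-1],
    [-0.15,0,0,0,0,0,-1],
    [-0.1,0,0,0,0,0,-1],
    [-0.05,0,0,0,0,0,-0.4],
    [-0.05,0,0,0,0,0,0],
    [-0.05,0,0,0,0,0,0],
    [-0.05,0,0,0,0,0,0],
    [-0.05,0,0,0,0,0,0]
  ]
}}

```text
time: 17.5
position: [0.5708, -0.1136, 0.1154]
eef_rot: [-3.139, 0.001, 1.594]
ft_force: [0.6, -1.0, -1.2]
gripper_width: 0.497
```

{"name": "move_arm", "arguments": {
  "commands": [
    [0,0,0.2,0,0,0,0],
    [0,0,0.7,0,0,0,0],
    [0,0,1.4,0,0,0,0],
    [0,0,2.2,0,0,0,0],
    [0,0,3.0,0,0,0,0],
    [0,0,3.6,0,0,0,0],
    [0,0,4.0,0,0,0,0],
    [0,0,4.0,0,0,0,0]
  ]
}}

```text
time: 18.3
position: [0.5729, -0.1131, 0.2175]
eef_rot: [3.139, 0.001, 1.594]
ft_force: [0.6, -0.7, -0.1]
gripper_width: 0.497
```

Run:
```python
from st import *
state()
im,p=cap('wrist','w9.png')
a,_=cap('scene','s9.png')
cv2.imwrite('pics/c9.png',np.vstack([im[60:360,100:540,::-1],cv2.resize(a[120:300,190:454],(440,300))[:,:,::-1]]))
h=cv2.cvtColor(im,cv2.COLOR_RGB2HSV)
m=cv2.inRange(h,(0,150,60),(8,255,255))|cv2.inRange(h,(174,150,60),(180,255,255))
cs,_=cv2.findContours(m,cv2.RETR_EXTERNAL,cv2.CHAIN_APPROX_SIMPLE)
for c in cs:
    if cv2.contourArea(c)>60:print('red',cv2.boundingRect(c))
print('expected closed knob top/bottom corners px:')
phi=np.radians(1.35)
R=np.array(p['R']);t=np.array(p['t'])
for kx in(91,94):
  for dx in(-7,7):
    for z in(20,46):
      X=np.array([.4955+(kx+dx)/1000*np.cos(phi),-.113+(kx+dx)/1000*np.sin(phi),.07+z/1000]);c=R@X+t
      th=np.arctan2(np.hypot(c[0],c[1]),c[2]);s=p['fx']*th/np.hypot(c[0],c[1]);print(kx,dx,z,(c[:2]*s+[p['cx'],p['cy']]).round(1))
```

```text
t 18.3 tcp_bay [ 77.4  -1.9 147.5] BL [ 12.5  -1.9 110. ] BR [142.5  -2.  110.3] TL [ 12.4  -1.9 122. ] fx [ 1.0e+00 -6.0e-04  2.4e-03] fy [ 6.e-04  1.e+00 -6.e-04] F [ 0.6 -0.7 -0.1] M [ 0.06 -0.19 -0.03] w 0.497
red (306, 208, 33, 21)
expected closed knob top/bottom corners px:
91 -7 20 [323.6 206. ]
91 -7 46 [323.8 214.3]
91 7 20 [323.6 219.8]
91 7 46 [323.7 229.3]
94 -7 20 [323.6 209. ]
94 -7 46 [323.8 217.6]
94 7 20 [323.6 222.7]
94 7 46 [323.7 232.4]
```

View pics/c9.png

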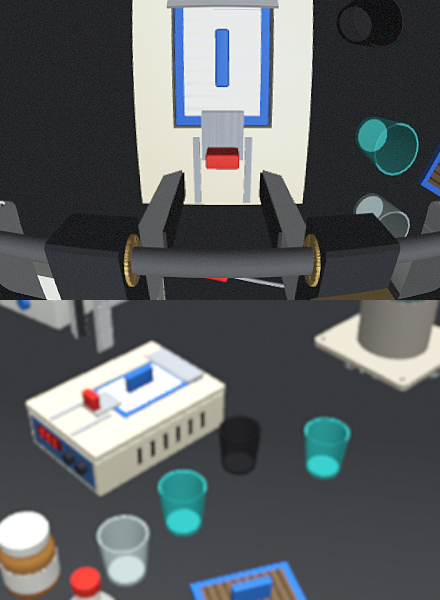

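The tongue lies over the filter's free end. The knob spans rows 208–229, against 206–229 predicted for fully closed. The beaker and used filter look untouched, so I'll hand it in.

```bash
python3 -c "
from station import robot
print(robot.close_job())"
```

```text
the job is handed in; nothing more can be done
None
```

The clean white filter is in the bay and latched, and the job was handed in at about 18.4 s of the 51 s allowed. I tilted it 14°, hooked one end under the lip, swung it flat, pressed lightly and released. I then gripped the red knob, slid the latch towards the lip and let go.

Last checks:
- **Filter:** it read flat at floor height, 0.0 mm at both ends. The picture after release showed it flush, with even side gaps.
- **Latch:** it moved 24 mm and then stopped, with force rising to 12 N at the end stop. The knob's pixel rows (208–229) match the fully closed prediction (206–229). The prediction has its own uncertainty of about 1 mm, and the tongue is visible over the free end.
- **Surroundings:** the beaker and used filter looked undisturbed in the last picture, though I didn't measure their positions again. The gripper was clear of everything.

No check failed. The only disagreement was 1–2 mm between camera and arm readings of the filter's position. I corrected the sideways part before insertion and left margin for the rest.

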